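# Sweep the trimming board clean into its chip drawer

### The job

The plaster egg has been trimmed and the board of the bench box is littered with broken plaster. With closed fingers, sweep all five chips over the board's front edge into the open drawer, then push the drawer fully shut. Do not pick the chips up, and leave the egg on the board and the tools beside the box where they lie.

Things in the scene. Friction and masses are not known exactly. Their poses are not given: they have to be found in the camera images.
- bench_box: Low wooden bench box fixed on the table, 200 (x) x 300 (y) x 80 mm. Origin: centre of its underside, on the table; its -x side is the front, toward the robot. Its top is the board, flat, 70 mm above the origin. A low strip, 8 mm thick and 10 mm above the board, runs round the back and both sides: the clear board reaches from x = -100 to +92, y = -142 to +142 mm.
- board_edge (a point): Middle of the board's front edge (bench_box x = -100 mm), on its upper surface, 70 mm above the table; axes as bench_box. This edge has no strip: what is swept over it falls into the drawer underneath. Chips start 15 mm or more behind this edge, and leave 40 mm or more between them and the back strip.
- chip_drawer (a joint): How far the drawer under the board stands open (m): 0 shut, its front against the box; starts at 0.070 to 0.085; most 0.10. It slides along the box's x axis (open = toward -x), needs about 2 N to push and stays where it is left.
- drawer_floor (a point): Centre of the drawer's inner floor, 14 mm above the table; moves with the drawer; axes as bench_box. The clear inside is 178 (x) x 262 (y) mm with walls 38 mm high; the board's underside is 44 mm above the floor. The part open to the sky, from the board's front edge to the drawer's front, is as long as the joint value.
- drawer_pull (a point): Centre of the outer face of the brass pull in the middle of the drawer front, 33 mm above the table; moves with the drawer; axes as bench_box (-x points out of it). The pull is 60 wide, 18 high and stands 11 mm off the front, a flat wooden board 300 wide, its upper edge 56 mm above the table. Push on the pull or anywhere else on the front.
- egg: Smooth white egg-shaped plaster cast, 44 x 52 x 39 mm, lying loose on its flat face at the back of the board near the middle. Origin: centre of its underside, on the board. It is the finished piece.
- brush: Flat bristle brush with wooden handle, 36 x 195 x 10 mm, lying loose on the table to the right of the box. Origin: centre of its underside.
- riffler_steel: Thin double-ended steel riffler, 8 x 233 x 16 mm, lying loose on the table to the right. Origin: centre of its underside.
- chip_a: Angular white chip of broken plaster, 34 x 28 x 17 mm, 11 to 20 g, lying flat and loose on the board. Origin: the middle of the chip (at half its thickness).
- chip_b: Angular white chip of broken plaster, 32 x 26 x 16 mm, 11 to 20 g, lying flat and loose on the board. Origin: the middle of the chip (at half its thickness).
- chip_c: Angular white chip of broken plaster, 33 x 30 x 18 mm, 11 to 20 g, lying flat and loose on the board. Origin: the middle of the chip (at half its thickness).
- chip_d: Angular white chip of broken plaster, 30 x 26 x 15 mm, 11 to 20 g, lying flat and loose on the board. Origin: the middle of the chip (at half its thickness).
- chip_e: Angular white chip of broken plaster, 34 x 26 x 16 mm, 11 to 20 g, lying flat and loose on the board. Origin: the middle of the chip (at half its thickness).

How it is judged:
On the way, in this order (a step that is already met when the one before it is completed fails the run):
1. all five chips lie in the drawer while it is still open (x of chip_a in the frame of drawer_floor between -0.089 and 0.089 m and y of chip_a in the frame of drawer_floor between -0.131 and 0.131 m and z of chip_a in the frame of drawer_floor between -0.002 and 0.044 m and x of chip_b in the frame of drawer_floor between -0.089 and 0.089 m and y of chip_b in the frame of drawer_floor between -0.131 and 0.131 m and z of chip_b in the frame of drawer_floor between -0.002 and 0.044 m and x of chip_c in the frame of drawer_floor between -0.089 and 0.089 m and y of chip_c in the frame of drawer_floor between -0.131 and 0.131 m and z of chip_c in the frame of drawer_floor between -0.002 and 0.044 m and x of chip_d in the frame of drawer_floor between -0.089 and 0.089 m and y of chip_d in the frame of drawer_floor between -0.131 and 0.131 m and z of chip_d in the frame of drawer_floor between -0.002 and 0.044 m and x of chip_e in the frame of drawer_floor between -0.089 and 0.089 m and y of chip_e in the frame of drawer_floor between -0.131 and 0.131 m and z of chip_e in the frame of drawer_floor between -0.002 and 0.044 m and value of joint chip_drawer above 0.03 m), for 0.2 s.
2. the drawer is pushed shut (value of joint chip_drawer below 0.005 m), for 0.2 s.
At the end, for the whole second after the job is handed in: All five chips lie at rest inside the drawer, the drawer is shut (open by less than 5 mm) and the egg still lies on the board within 20 mm of where it was (x of chip_a in the frame of drawer_floor between -0.089 and 0.089 m and y of chip_a in the frame of drawer_floor between -0.131 and 0.131 m and z of chip_a in the frame of drawer_floor between -0.002 and 0.044 m and x of chip_b in the frame of drawer_floor between -0.089 and 0.089 m and y of chip_b in the frame of drawer_floor between -0.131 and 0.131 m and z of chip_b in the frame of drawer_floor between -0.002 and 0.044 m and x of chip_c in the frame of drawer_floor between -0.089 and 0.089 m and y of chip_c in the frame of drawer_floor between -0.131 and 0.131 m and z of chip_c in the frame of drawer_floor between -0.002 and 0.044 m and x of chip_d in the frame of drawer_floor between -0.089 and 0.089 m and y of chip_d in the frame of drawer_floor between -0.131 and 0.131 m and z of chip_d in the frame of drawer_floor between -0.002 and 0.044 m and x of chip_e in the frame of drawer_floor between -0.089 and 0.089 m and y of chip_e in the frame of drawer_floor between -0.131 and 0.131 m and z of chip_e in the frame of drawer_floor between -0.002 and 0.044 m and linear speed of each of chip_a, chip_b, chip_c, chip_d, chip_e below 0.02 m/s and value of joint chip_drawer below 0.005 m and distance of egg from where it was at the start of the episode below 0.02 m); the robot touches nothing.
It fails at once if a chip is lifted (its middle more than 30 mm above the board) (height (world z) of any of chip_a, chip_b, chip_c, chip_d, chip_e above 0.1 m).
It fails at once if the egg is moved by more than 20 mm (distance of egg from where it was at the start of the episode above 0.02 m).
It fails at once if the brush or the riffler is moved by more than 30 mm (distance of any of brush, riffler_steel from where it was at the start of the episode above 0.03 m).
It also fails if it takes over 61 s, if anything falls off the work surface, if the arm or the gripper's body presses on something with over 40 N, if the wrist force passes 120 N, or if a joint passes its speed limit or range.

### The arm

A 7-joint arm with a two-finger parallel gripper is mounted at the origin on a cart in front of the work surface, level with it; the furniture and walls round the work are solid. World frame = base frame: x ahead of the robot, y to its left, z up, the work surface at z = 0. Lengths are in m, angles in rad, forces in N, time in s.
With the tool pointing down it reaches from about 0.425 to 1.025 m from the base axis. Payload 9.4 kg.
Tool frame: the origin (TCP) lies at the very end of the fingers, on their centre line; the grasp point (between the pads) lies behind it (robot.grip_depth is the z of the grasp point in the tool frame, in m); z points along the fingers, y is the line along which they close (so a half turn about z gives the same grasp; the last joint's range is limited). The gripper opens to 85 mm and grips with 20 to 120 N. Pads are 22 mm wide; open, the fingers measure 114 mm over their backs; the gripper's body (76 mm by 85 mm) begins 54 mm behind the grasp point. The pads swing forward as they close: fully open they stand 13 mm farther back than shut.
Start: joints at [-1.387, 0.599, -0.003, 1.599, 0.002, 0.943, -0.08], TCP at [0.187, 0.7, 0.231] pointing down, gripper open.
Joint ranges: [-2.57, 2.57], [-0.35, 1.97], [-1.29, 1.29], [0.11, 2.56], [-1.05, 4.19], [0.11, 1.86], [-2.63, 2.63]. Speed limits (rad/s): [2.22, 2.22, 3.01, 3.01, 3.14, 3.14, 3.14].

### API

Orientations are given as a 3x3 rotation matrix whose columns are the frame's x, y, z axes.
In Python, from workcell import sensors, eyes, robot gives the robot as it stands.
- The arm moves only by the tool drive_tool, never from a script. Its arguments are lists of equal length, an entry for each row: "dp": the shift along the tool's x, y, z scaled (see below), a list of three; "spin": the turn about the tool's z scaled (see below). In form: {"dp": [[dx, dy, dz], ...], "spin": [spin, ...]}. A call has 1 to 10 rows; each row is the pose to reach, as a shift and turn from the pose commanded when the call began, along the tool's axes at that moment; what a row does not reach only later rows make up. The controller multiplies each number of a shift by 0.3 m and each number of a turn by 45 degrees. A row lasts 1/8 s, in which the tool goes at most 62.5 mm and 10.7 degrees, less where a joint would pass 70% of its speed; a pose out of reach is approached as far as the arm can. A call with a number of a shift or a turn outside -1 to 1 is refused whole. A call with a gripper value outside its range is refused whole. "grip" is the opening, from 0 (shut) to 1 (fully open), set as the call begins (left out, the last holds). The fingers move at their own pace and stop on an object; "squeeze" is the grip in N (left out, the last holds). Time passes only in rows, so rows that repeat a pose let the fingers close. It gives the time, the measured TCP pose, the force, the opening and the grip force at its end, in the units of the state.
- sensors.get_state(): the state, without advancing time (a new reading comes with each control period).
- eyes.get_image(name): name is "scene" or "top" or "wrist"; returns a dict with "frame" (420x560x3 uint8, blue, green, red), "vertical_fov" (degrees; the focal length in pixels is half the picture's height over the tangent of half this angle, whatever the lens; pixels are square), "cx", "cy" (the principal point, pixels), "k1" (the pictures are not rectified: a ray, as slopes to the right and down, at radius r is drawn at 1 + k1 r^2 times it, then the intrinsics apply), "R" (3x3) and "t" (3): a world point X has camera coordinates R X + t; the wrist camera has in their place "mount" (4x4, takes a point from camera to tool coordinates, whose origin is the TCP and whose axes are the flange's). Camera axes: x right, y down, z forward; pixel columns grow to the right and rows downward; lengths in m; the calibration is good to about 2 mm. A picture is of the moment at which its call begins: read the wrist's pose just before it. There is no depth.
- robot.close_job(): hands the job in; it is judged then, once.
The state is a dict: "clock": time; "q": joint angles; "joint_velocities": joint speeds; "joint_torque": joint torques, N m; "eef_pos": TCP position; "tool_rot": TCP orientation; "contact_force": force on the tool from outside, world axes, zero at the start; "wrist_torque": the same for the moment, N m; "gripper_width": finger opening in m; "finger_force": force on a finger pad.
Only numpy, scipy, OpenCV 4.12 (cv2) and the standard library are available. Lean on these libraries where they do the work, as an engineer would, in place of code of your own. Each camera call takes 0.05 s, during which the arm holds its last target. There are 200 camera calls.

## Working session

There is one attempt and no reset: what is moved stays moved. The work goes in short steps, Python scripts to look and compute and a tool call to move; the robot and the scene stay as the last step left them, time stands still between calls to the robot, and variables do not carry over. Pictures are saved under pics/ and viewed, at most 10 in all, crops included, and the job is handed in when it is done.

Besides the shell and the picture viewer there is one more tool, called after "Call:" as a command line: name --pt "numbers of a row" for each row, then --argument value for the rest. drive_tool: Moves the arm, as the interface text tells. Its arguments: {"type":"object","properties":{"dp":{"type":"array"},"spin":{"type":"array"},"grip":{"type":"number"},"squeeze":{"type":"number"}},"required":["dp","spin"]}

```bash
mkdir -p pics
cat > h.py <<'E'
import numpy as np, cv2
from workcell import sensors, eyes, robot
def cam(im):
    h,w=im["frame"].shape[:2]; f=h/2/np.tan(np.radians(im["vertical_fov"])/2)
    return f,im["cx"],im["cy"],im["k1"],np.array(im["R"]),np.array(im["t"])
def ray2z(im,u,v,z):
    f,cx,cy,k,R,t=cam(im); d=np.array([(u-cx)/f,(v-cy)/f]); s=d.copy()
    for _ in range(30): s=d/(1+k*(s@s))
    c=-R.T@t; r=R.T@np.array([s[0],s[1],1]); return c+r*(z-c[2])/r[2]
def proj(im,X):
    f,cx,cy,k,R,t=cam(im); p=R@np.array(X)+t; s=p[:2]/p[2]; s=s*(1+k*(s@s)); return f*s+[cx,cy]
E
python3 - <<'E'
from h import *
s=sensors.get_state(); print(s["clock"],s["eef_pos"],s["tool_rot"],s["gripper_width"],robot.grip_depth)
for n in("top","scene"):
    im=eyes.get_image(n); cv2.imwrite(f"pics/{n}0.png",im["frame"]); print(n,-np.array(im["R"]).T@im["t"],im["vertical_fov"])
    import pickle; pickle.dump(im,open(n+".pkl","wb"))
E
```

```text
0.0 [0.18685334 0.70002759 0.23041084] [[-9.66211491e-01  2.57750464e-01 -2.29474829e-04]
 [ 2.57750505e-01  9.66210270e-01 -1.54643463e-03]
 [-1.76873306e-04 -1.55333016e-03 -9.99998778e-01]] 0.08550825204655907 -0.0187
top [ 0.43782814 -0.15529006  1.25817826] 44.51593418878973
scene [-0.11412067 -1.03665248  0.84495792] 50.688328311905764
```

View pics/top0.png

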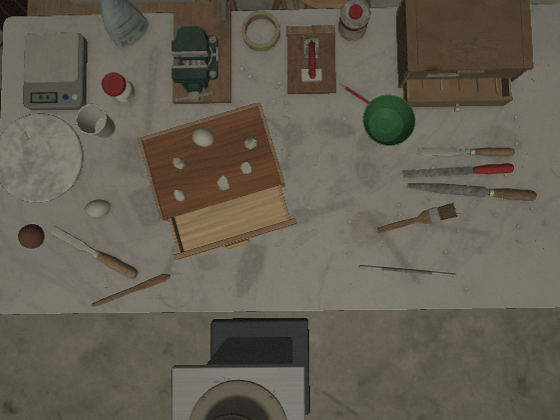

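View pics/scene0.png

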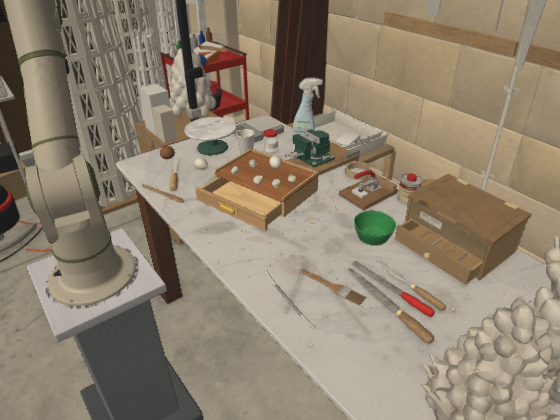

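The top view shows the box, yawed, with its board corners near (163,219), (285,186), (261,104) and (139,138). The egg is at (203,137). The chips are at about (178,162), (180,195), (223,183), (246,168) and (250,143). I'll enlarge this area and extract the blobs.

```bash
cat > seg.py <<'E'
from h import *
import sys,pickle
def blobs(im):
    hsv=cv2.cvtColor(im["frame"],cv2.COLOR_BGR2HSV)
    m=((hsv[...,1]<75)&(hsv[...,2]>120)).astype(np.uint8)
    poly=np.array([[(146,140),(258,111),(282,186),(285,220),(180,248),(166,214)]],np.int32)
    k=np.zeros_like(m); cv2.fillPoly(k,poly,1)
    n,l,st,c=cv2.connectedComponentsWithStats(m*k)
    return [(c[i],st[i]) for i in range(1,n) if st[i][4]>12]
E
python3 - <<'E'
from seg import *
im=pickle.load(open("top.pkl","rb"))
g=lambda u,v,z:ray2z(im,u,v,z)[:2]
for n,p in dict(fl=(163,219,.07),fr=(285,186,.07),bl=(139,138,.08),br=(261,104,.08),dl=(177,257,.056),dr=(297,222,.056),pull=(237,243,.033)).items(): print(n,g(*p).round(4))
for c,st in blobs(im): print(c.round(1),st, g(*c,.08).round(4))
cv2.imwrite("pics/z.png",cv2.resize(im["frame"][95:265,125:310],None,fx=3.5,fy=3.5,interpolation=cv2.INTER_CUBIC)[:600])
E
```

```text
fl [0.505 0.166]
fr [ 0.5771 -0.1197]
bl [0.6956 0.2209]
br [ 0.7705 -0.0667]
dl [0.416  0.1364]
dr [ 0.4934 -0.1462]
pull [ 0.4467 -0.0019]
[202.  139.5] [195 133  16  13 151] [0.6888 0.0724]
[251.2 144.3] [248 140   8   9  25] [ 0.6752 -0.0427]
[178.5 165.5] [174 163   9   6  27] [0.6286 0.1275]
[245.9 167.6] [242 162   9  11  73] [ 0.6206 -0.03  ]
[222.6 182.1] [218 176  10  13  80] [0.5877 0.0245]
[178.5 195.5] [175 190   9  11  56] [0.5583 0.1274]
```

View pics/z.png

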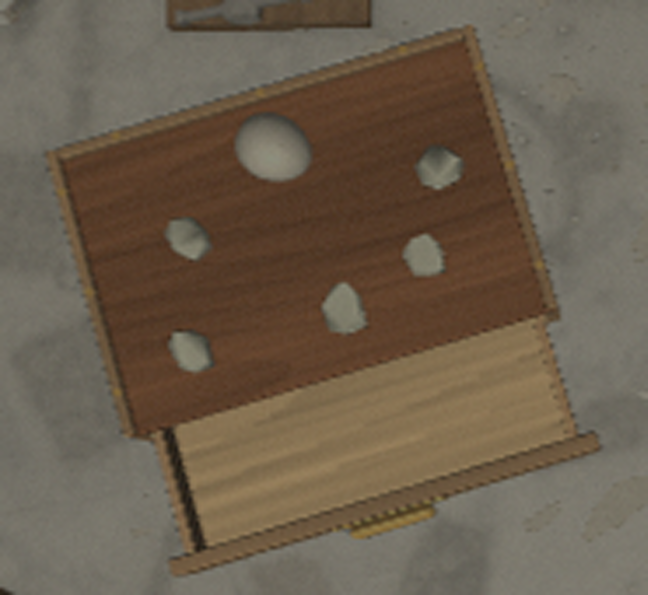

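Run:
```python
from seg import *
from scipy.optimize import least_squares
im=pickle.load(open("top.pkl","rb"))
z=lambda a,b:(125+a/3.5,95+b/3.5)
px=np.array([z(135,437),z(557,315),z(50,152),z(470,28)])
B=np.array([[-.1,.15,.075],[-.1,-.15,.075],[.1,.15,.08],[.1,-.15,.08]])
def W(p,b):
    c,s=np.cos(p[2]),np.sin(p[2]); return np.array([p[0]+c*b[0]-s*b[1],p[1]+s*b[0]+c*b[1],b[2]])
r=least_squares(lambda p:np.concatenate([proj(im,W(p,b))-q for b,q in zip(B,px)]),[.64,.05,.25])
p=r.x; print(p,np.degrees(p[2]),r.fun.round(1)); np.save("box.npy",p)
c,s=np.cos(p[2]),np.sin(p[2]); T=np.array([[c,s],[-s,c]])
for n,q,h in [("L",z(187,238),.08),("FL",z(190,351),.08),("M",z(344,308),.08),("R",z(425,255),.08),("BR",z(439,167),.08),("egg",z(272,147),.085),("dl",z(170,572),.056),("dr",z(598,435),.056)]:
    x=ray2z(im,*q,h)[:2]; print(n,x.round(4),(T@(x-p[:2])*1000).round(1))
st=sensors.get_state()
g=np.array([.60,.18]) ; print(T@(g-p[:2]))
R=np.array(st["tool_rot"]); print("spin deg", np.degrees(np.arctan2(R[1,0],R[0,0]))-(180+np.degrees(p[2])))
```

```text
[0.63731714 0.05073176 0.2721853 ] 15.595068896180136 [-2.1  0.9  1.1 -1.1 -0.8  0.5  1.8 -0.5]
L [0.6345 0.1277] [18.  74.9]
FL [0.5588 0.1256] [-55.5  93.2]
M [0.5856 0.023 ] [-57.3 -12.8]
R [ 0.62   -0.0311] [-38.7 -74.1]
BR [ 0.679  -0.0409] [ 15.5 -99.5]
egg [0.6937 0.0698] [59.5  3.2]
dl [0.4128 0.1445] [-191.   150.7]
dr [ 0.4998 -0.1436] [-184.7 -150.2]
[-0.00119126  0.13454155]
spin deg -30.535343780126453
```

Call:
drive_tool --pt "0 0 0" --pt "0 0 0" --spin '[-0.2,-0.4]' --grip 0

```text
clock: 0.35
eef_pos: [0.1868, 0.7002, 0.2308]
tool_rot: [[-0.998, -0.059, -0.0], [-0.059, 0.998, -0.001], [0.0, -0.001, -1.0]]
contact_force: [-0.1, 0.6, -0.6]
gripper_width: 0.0516
finger_force: 0.0
```

Call:
drive_tool --pt "-0.12 -0.16 0" --pt "-0.25 -0.33 0" --pt "-0.38 -0.49 0" --pt "-0.5 -0.65 0" --pt "-0.62 -0.82 0" --pt "-0.75 -0.98 0" --pt "-0.75 -0.98 0" --spin '[0,0,0,0,0,0,0]' --grip 0

```text
clock: 1.23
eef_pos: [0.4315, 0.4136, 0.2311]
tool_rot: [[-0.999, -0.044, 0.001], [-0.044, 0.999, -0.003], [-0.001, -0.003, -1.0]]
contact_force: [-0.4, 0.9, 0.2]
gripper_width: 0.0002
finger_force: 0.0
```

Call:
drive_tool --pt "-0.12 -0.16 0" --pt "-0.25 -0.33 0" --pt "-0.38 -0.49 0" --pt "-0.5 -0.65 0.05" --pt "-0.62 -0.82 0.15" --pt "-0.75 -0.98 0.3" --pt "-0.75 -0.98 0.3" --spin '[-0.05,-0.1,-0.15,-0.2,-0.25,-0.27,-0.27]'

```text
clock: 2.1
eef_pos: [0.6682, 0.134, 0.1384]
tool_rot: [[-0.966, -0.259, -0.003], [-0.259, 0.966, -0.002], [0.003, -0.001, -1.0]]
contact_force: [-0.8, 1.2, 0.3]
gripper_width: 0.0001
finger_force: 0.0
```

```bash
cat > st.py <<'E'
from h import *
s=sensors.get_state(); p=np.load("box.npy"); c,q=np.cos(p[2]),np.sin(p[2]); x=np.array(s["eef_pos"]); R=np.array(s["tool_rot"])
print(s["clock"],"box mm",(np.array([[c,q],[-q,c]])@(x[:2]-p[:2])*1000).round(1),"z",x[2].round(4),"yawerr",np.degrees(np.arctan2(-R[1,0],-R[0,0])-p[2]),s["contact_force"],s["gripper_width"])
E
python3 st.py
```

```text
2.1 box mm [52.1 71.9] z 0.1384 yawerr -0.588041212138691 [-0.84200249  1.18875106  0.26668463] 0.00011764906804790158
```

Call:
drive_tool --pt "0.12 0.035 0" --pt "0.24 0.07 0.03" --pt "0.24 0.07 0.1" --pt "0.24 0.07 0.17" --pt "0.24 0.07 0.21" --pt "0.24 0.07 0.21" --spin '[0,0,0,0,0,0]'

```text
clock: 2.85
eef_pos: [0.5921, 0.1395, 0.0777]
tool_rot: [[-0.965, -0.263, -0.001], [-0.263, 0.965, -0.0], [0.001, 0.0, -1.0]]
contact_force: [-0.4, -0.1, -0.1]
gripper_width: -0.0003
finger_force: 0.0
```

```bash
python3 st.py
python3 - <<'E'
from h import *
f=eyes.get_image("top")["frame"]; g=eyes.get_image("scene")["frame"]
a=cv2.resize(f[95:265,125:310],(400,368),interpolation=cv2.INTER_CUBIC); b=cv2.resize(g[130:240,180:330],(400,368*1),interpolation=cv2.INTER_CUBIC)
cv2.imwrite("pics/a.png",np.hstack([a,b]))
E
```

```text
2.85 box mm [-19.7  97.7] z 0.0777 yawerr -0.3292073269017125 [-0.44849271 -0.09886748 -0.13323544] -0.0002842417870689931
```

View pics/a.png

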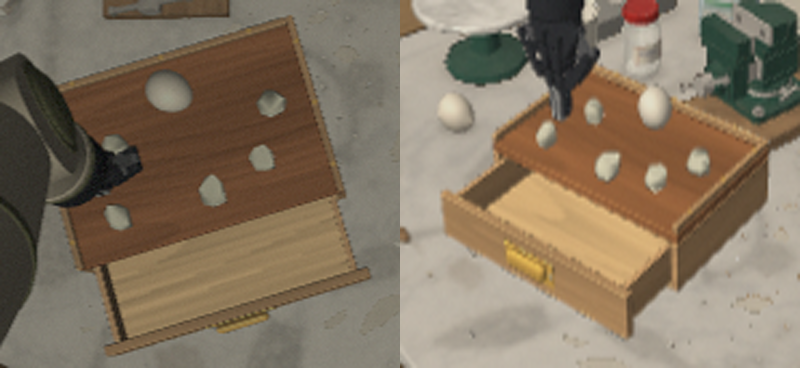

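Run:
```python
from seg import *
im=eyes.get_image("top"); s=sensors.get_state(); x=np.array(s["eef_pos"])
u=proj(im,x);print(u, (u-[125,95])*[400/185,368/170], proj(im,x+[0,0,.05]))
q=proj(im,[.5588,.1256,.08]);print(q,(q-[125,95])*[400/185,368/170])
a=cv2.resize(im["frame"][130:230,130:230],(600,600),interpolation=cv2.INTER_CUBIC)
cv2.circle(a,tuple(int(v) for v in (u-130)*6),5,(0,0,255),-1); cv2.imwrite("pics/b.png",a)
```

```text
[173.64200631 180.8048219 ] [105.17190554 185.74220271] [168.08700215 177.98022034]
[179.26968456 195.29761596] [117.33985852 217.11483925]
```

View pics/b.png

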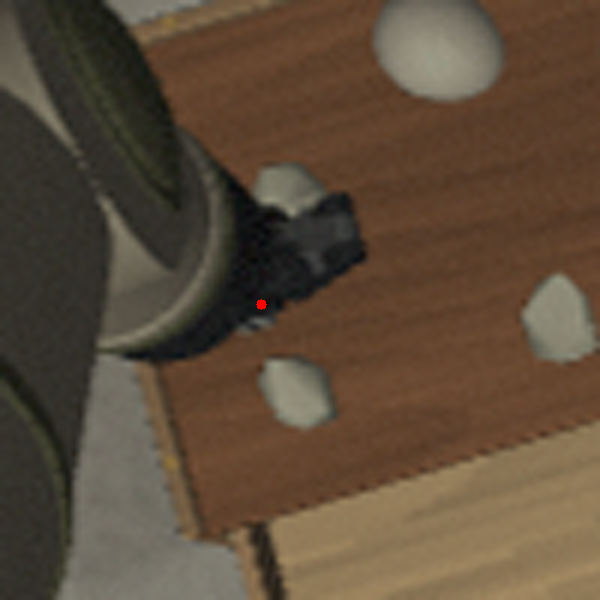

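The projected TCP at (261,304) matches the fingertips, just behind the front-left chip at (298,392). I'll sweep that chip now.

Call:
drive_tool --pt "0 -0.015 0.01" --pt "0.04 -0.015 0.01" --pt "0.08 -0.015 0.01" --pt "0.12 -0.015 0.01" --pt "0.16 -0.015 0.01" --pt "0.2 -0.015 0.01" --pt "0.24 -0.015 0.01" --pt "0.29 -0.015 0.01" --pt "0.29 -0.015 0.01" --spin '[0,0,0,0,0,0,0,0,0]'

```text
clock: 4.12
eef_pos: [0.5086, 0.1111, 0.0753]
tool_rot: [[-0.965, -0.262, -0.001], [-0.262, 0.965, -0.001], [0.001, -0.0, -1.0]]
contact_force: [-0.6, 0.7, 0.6]
gripper_width: -0.0001
finger_force: 0.0
```

Call:
drive_tool --pt "0 0 -0.1" --pt "-0.05 0 -0.2" --pt "-0.2 -0.03 -0.2" --pt "-0.4 -0.06 -0.2" --pt "-0.55 -0.06 -0.2" --pt "-0.55 -0.06 -0.2" --spin '[0,0,0,0,0,0]'

```text
clock: 4.88
eef_pos: [0.677, 0.1385, 0.1348]
tool_rot: [[-0.965, -0.262, 0.002], [-0.262, 0.965, 0.001], [-0.003, 0.0, -1.0]]
contact_force: [-0.4, -0.4, 0.2]
gripper_width: 0.0004
finger_force: 0.0
```

```bash
python3 st.py
python3 - <<'E'
from h import *
f=eyes.get_image("top")["frame"]; g=eyes.get_image("scene")["frame"]
a=cv2.resize(f[95:265,125:310],(400,368),interpolation=cv2.INTER_CUBIC); b=cv2.resize(g[130:240,180:330],(400,368*1),interpolation=cv2.INTER_CUBIC)
cv2.imwrite("pics/c.png",np.hstack([a,b]))
E
```

```text
4.875 box mm [61.8 73.8] z 0.1348 yawerr -0.3997604107026209 [-0.39046786 -0.41031332  0.22508924] 0.0003760022021412464
```

View pics/c.png

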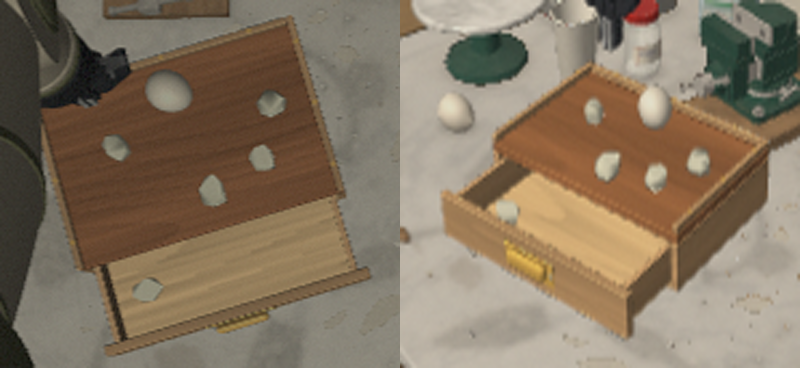

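The front-left chip is in the drawer, at (147,290). Next is the left chip, at (116,148).

Call:
drive_tool --pt "0 0 0.1" --pt "0 0 0.2" --pt "0 0 0.2" --pt "0.05 0 0.2" --spin '[0,0,0,0]'

```text
clock: 5.48
eef_pos: [0.6595, 0.1337, 0.0762]
tool_rot: [[-0.965, -0.262, 0.001], [-0.262, 0.965, 0.0], [-0.001, 0.0, -1.0]]
contact_force: [-0.7, -0.5, 0.1]
gripper_width: 0.0001
finger_force: 0.0
```

Call:
drive_tool --pt "0.04 0 0" --pt "0.09 0 0" --pt "0.14 0 0" --pt "0.19 0 0" --pt "0.25 0 0" --pt "0.31 0 0" --pt "0.37 0 0" --pt "0.43 0 0" --pt "0.49 0 0" --pt "0.51 0 0" --spin '[0,0,0,0,0,0,0,0,0,0]'

```text
clock: 6.72
eef_pos: [0.5103, 0.0929, 0.0754]
tool_rot: [[-0.965, -0.262, -0.001], [-0.262, 0.965, -0.0], [0.001, -0.0, -1.0]]
contact_force: [0.5, 0.8, -0.1]
gripper_width: -0.0001
finger_force: 0.0
```

```bash
python3 st.py
python3 - <<'E'
from seg import *
im=eyes.get_image("top"); p=np.load("box.npy"); c,q=np.cos(p[2]),np.sin(p[2])
for b,s in blobs(im): print(b.round(1),s[4],(np.array([[c,q],[-q,c]])@(ray2z(im,*b,.08)[:2]-p[:2])*1000).round(0))
E
```

```text
6.725 box mm [-111.    74.7] z 0.0754 yawerr -0.3846316197609188 [ 0.47242836  0.80319595 -0.09316103] -0.00014724691029797433
[201.9 138.8] 201 [57.  7.]
[250.8 144.1] 54 [  12. -100.]
[245.7 167.6] 86 [-38. -73.]
[222.9 182.8] 106 [-57. -12.]
[175.8 216.6] 14 [-101.  114.]
[192.6 229.3] 100 [-140.   85.]
```

Call:
drive_tool --pt "0 0 -0.1" --pt "-0.05 -0.05 -0.15" --pt "-0.2 -0.2 -0.15" --pt "-0.31 -0.29 -0.15" --pt "-0.31 -0.29 -0.1" --pt "-0.31 -0.29 0" --pt "-0.31 -0.29 0" --spin '[0,0,0,0,0,0,0]'

```text
clock: 7.65
eef_pos: [0.6223, 0.0342, 0.0731]
tool_rot: [[-0.965, -0.263, -0.005], [-0.263, 0.965, -0.0], [0.005, 0.001, -1.0]]
contact_force: [-0.6, 0.1, 0.8]
gripper_width: 0.0001
finger_force: 0.0
```

Call:
drive_tool --pt "0 0 0" --pt "0.04 0 0" --pt "0.08 0 0" --pt "0.12 0 0" --pt "0.16 0 0" --pt "0.2 0 0" --pt "0.25 0 0" --pt "0.3 0 0" --pt "0.3 0 0" --spin '[0,0,0,0,0,0,0,0,0]'

```text
clock: 8.78
eef_pos: [0.536, 0.0097, 0.0753]
tool_rot: [[-0.965, -0.262, -0.001], [-0.262, 0.965, -0.0], [0.001, -0.0, -1.0]]
contact_force: [0.2, 0.7, 0.9]
gripper_width: -0.0002
finger_force: 0.0
```

```bash
python3 st.py
python3 - <<'E'
from h import *
f=eyes.get_image("top")["frame"]; g=eyes.get_image("scene")["frame"]
a=cv2.resize(f[95:265,125:310],(400,368),interpolation=cv2.INTER_CUBIC); b=cv2.resize(g[130:240,180:330],(400,368*1),interpolation=cv2.INTER_CUBIC)
cv2.imwrite("pics/d.png",np.hstack([a,b]))
E
```

```text
8.775 box mm [-108.6  -12.3] z 0.0753 yawerr -0.4052217717272588 [0.17094907 0.71607176 0.87453414] -0.00021909925460054987
```

View pics/d.png

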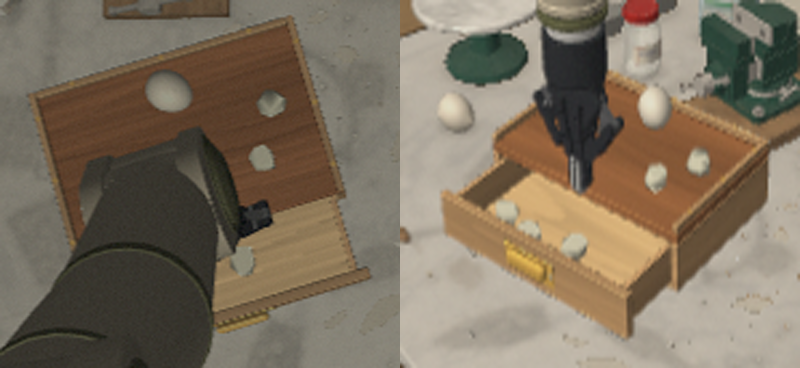

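Call:
drive_tool --pt "0 0 -0.1" --pt "-0.05 -0.03 -0.15" --pt "-0.2 -0.12 -0.15" --pt "-0.34 -0.19 -0.15" --pt "-0.34 -0.19 -0.12" --pt "-0.34 -0.19 -0.05" --pt "-0.34 -0.19 0" --pt "-0.34 -0.19 0" --spin '[0,0,0,0,0,0,0,0]'

```text
clock: 9.88
eef_pos: [0.6497, -0.0177, 0.074]
tool_rot: [[-0.965, -0.263, -0.003], [-0.263, 0.965, -0.0], [0.003, 0.001, -1.0]]
contact_force: [-0.1, -0.6, 0.8]
gripper_width: -0.0005
finger_force: 0.0
```

Call:
drive_tool --pt "0.01 -0.01 0" --pt "0.05 -0.01 0" --pt "0.09 -0.01 0" --pt "0.13 -0.01 0" --pt "0.17 -0.01 0" --pt "0.21 -0.01 0" --pt "0.25 -0.01 0" --pt "0.29 -0.01 0" --pt "0.34 -0.01 0" --pt "0.34 -0.01 0" --spin '[0,0,0,0,0,0,0,0,0,0]'

```text
clock: 11.12
eef_pos: [0.5518, -0.0482, 0.0753]
tool_rot: [[-0.965, -0.262, -0.001], [-0.262, 0.965, -0.0], [0.001, -0.0, -1.0]]
contact_force: [0.8, 0.7, -0.2]
gripper_width: -0.0004
finger_force: 0.0
```

```bash
python3 st.py
python3 - <<'E'
from seg import *
im=eyes.get_image("top"); p=np.load("box.npy"); c,q=np.cos(p[2]),np.sin(p[2])
for b,s in blobs(im): print(b.round(1),s[4],(np.array([[c,q],[-q,c]])@(ray2z(im,*b,.08)[:2]-p[:2])*1000).round(0))
E
```

```text
11.125 box mm [-109.   -72.3] z 0.0753 yawerr -0.4208895921576806 [ 0.80865947  0.67232975 -0.2125458 ] -0.00041189299406361573
[201.9 138.8] 195 [57.  7.]
[250.7 142.7] 30 [  15. -100.]
```

Call:
drive_tool --pt "0 0 -0.1" --pt "-0.05 0 -0.15" --pt "-0.2 -0.04 -0.15" --pt "-0.4 -0.09 -0.15" --pt "-0.55 -0.09 -0.15" --pt "-0.55 -0.09 -0.13" --pt "-0.55 -0.09 -0.07" --pt "-0.55 -0.09 0" --pt "-0.55 -0.09 0" --spin '[0,0,0,0,0,0,0,0,0]'

```text
clock: 12.3
eef_pos: [0.7173, -0.0309, 0.0726]
tool_rot: [[-0.965, -0.262, -0.005], [-0.262, 0.965, -0.0], [0.005, 0.001, -1.0]]
contact_force: [0.3, 0.1, -0.2]
gripper_width: -0.0003
finger_force: 0.0
```

Call:
drive_tool --pt "0.05 0 0" --pt "0.1 0 0" --pt "0.15 0 0" --pt "0.2 0 0" --pt "0.26 0 0" --pt "0.32 0 0" --pt "0.38 0 0" --pt "0.44 0 0" --pt "0.5 0 0" --pt "0.55 0 0" --spin '[0,0,0,0,0,0,0,0,0,0]'

```text
clock: 13.55
eef_pos: [0.5591, -0.0741, 0.0756]
tool_rot: [[-0.965, -0.262, 0.0], [-0.262, 0.965, -0.0], [-0.0, -0.0, -1.0]]
contact_force: [-1.0, 0.5, 0.5]
gripper_width: 0.0
finger_force: 0.0
```

Call:
drive_tool --pt "0 0 0" --pt "0 0 -0.1" --pt "0 0 -0.25" --pt "0 -0.2 -0.25" --pt "0 -0.4 -0.25" --pt "0 -0.4 -0.25" --spin '[0,0,0,0,0,0]'

```text
clock: 14.3
eef_pos: [0.5927, -0.1955, 0.1504]
tool_rot: [[-0.967, -0.255, 0.002], [-0.255, 0.967, -0.003], [-0.001, -0.003, -1.0]]
contact_force: [-0.5, 1.1, -1.4]
gripper_width: 0.0001
finger_force: 0.0
```

```bash
python3 st.py
python3 - <<'E'
from h import *
f=eyes.get_image("top")["frame"]; g=eyes.get_image("scene")["frame"]
a=cv2.resize(f[95:265,125:310],(400,368),interpolation=cv2.INTER_CUBIC); b=cv2.resize(g[130:240,180:330],(400,368*1),interpolation=cv2.INTER_CUBIC)
cv2.imwrite("pics/e.png",np.hstack([a,b]))
E
```

```text
14.3 box mm [-109.2 -225.2] z 0.1504 yawerr -0.8039974907369811 [-0.48948601  1.07291196 -1.3914046 ] 5.164686039794652e-05
```

View pics/e.png

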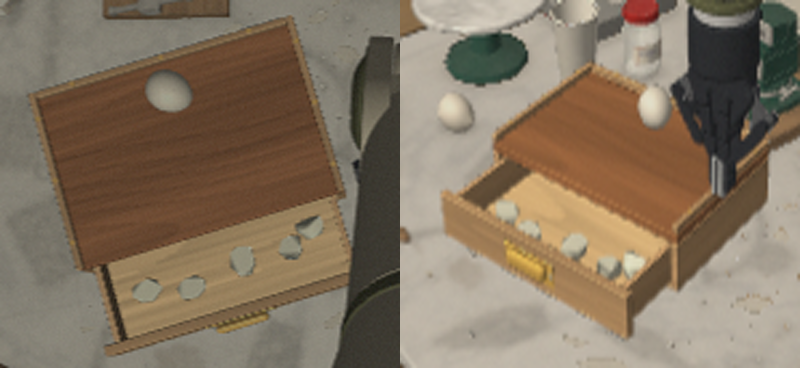

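All five chips lie in the drawer: (147,290), (192,288), (243,260), (290,247) and (310,226). Next I move in front of the drawer, to the right of the pull.

Call:
drive_tool --pt "0.12 0.1 0" --pt "0.25 0.22 0" --pt "0.37 0.34 0" --pt "0.37 0.45 0.02" --pt "0.37 0.45 0.15" --pt "0.37 0.45 0.28" --pt "0.37 0.45 0.38" --pt "0.37 0.45 0.38" --pt "0.37 0.45 0.38" --spin '[0,0,0,0,0,0,0,0,0]'

```text
clock: 15.52
eef_pos: [0.4494, -0.0876, 0.037]
tool_rot: [[-0.965, -0.264, 0.0], [-0.264, 0.965, 0.0], [-0.0, 0.0, -1.0]]
contact_force: [0.8, -0.4, 0.6]
gripper_width: -0.0001
finger_force: 0.0
```

```bash
python3 st.py
```

```text
15.525 box mm [-218.1  -82.7] z 0.037 yawerr -0.3102510608648945 [ 0.83581259 -0.42659397  0.60819894] -8.056109335423628e-05
```

Call:
drive_tool --pt "-0.03 0 0" --pt "-0.06 0 0" --pt "-0.09 0 0" --pt "-0.12 0 0" --pt "-0.15 0 0" --pt "-0.18 0 0" --pt "-0.21 0 0" --pt "-0.24 0 0" --pt "-0.26 0 0" --pt "-0.28 0 0" --spin '[0,0,0,0,0,0,0,0,0,0]'

```text
clock: 16.77
eef_pos: [0.5305, -0.0662, 0.0362]
tool_rot: [[-0.965, -0.262, -0.0], [-0.262, 0.965, 0.0], [0.0, 0.0, -1.0]]
contact_force: [-3.0, 0.6, 0.1]
gripper_width: 0.0002
finger_force: 0.9
```

Call:
drive_tool --pt "-0.01 0 0" --pt "-0.02 0 0" --pt "-0.02 0 0" --spin '[0,0,0]'

```text
clock: 17.15
eef_pos: [0.5366, -0.0648, 0.0364]
tool_rot: [[-0.965, -0.262, 0.001], [-0.262, 0.965, -0.0], [-0.001, -0.0, -1.0]]
contact_force: [-0.4, 0.0, 0.1]
gripper_width: -0.0002
finger_force: 0.1
```

```bash
python3 st.py
```

```text
17.15 box mm [-128.1  -84.3] z 0.0364 yawerr -0.39436507543401006 [-0.40836994  0.02273185  0.14915175] -0.00015389595226261452
```

Call:
drive_tool --pt "-0.007 0 0" --pt "-0.013 0 0" --pt "-0.02 0 0" --pt "-0.02 0 0" --spin '[0,0,0,0]'

```text
clock: 17.65
eef_pos: [0.5424, -0.0632, 0.0364]
tool_rot: [[-0.965, -0.262, 0.001], [-0.262, 0.965, -0.0], [-0.001, -0.0, -1.0]]
contact_force: [-0.3, -0.7, -0.3]
gripper_width: -0.0001
finger_force: 0.2
```

Call:
drive_tool --pt "-0.007 0 0" --pt "-0.013 0 0" --pt "-0.02 0 0" --pt "-0.02 0 0" --spin '[0,0,0,0]'

```text
clock: 18.15
eef_pos: [0.5433, -0.0628, 0.0359]
tool_rot: [[-0.965, -0.261, -0.008], [-0.261, 0.965, -0.002], [0.008, 0.001, -1.0]]
contact_force: [-12.2, -3.3, 6.9]
gripper_width: -0.0
finger_force: 6.0
```

Force rose to about 12 N and the fingers stalled, so the drawer is on its stop. I back off and check.

Call:
drive_tool --pt "0.05 0 0" --pt "0.15 0 0" --pt "0.2 0 -0.1" --pt "0.2 -0.2 -0.3" --pt "0.2 -0.5 -0.45" --pt "0.2 -0.7 -0.45" --pt "0.2 -0.7 -0.45" --spin '[0,0,0,0,0,0,0]'

```text
clock: 19.02
eef_pos: [0.5455, -0.2827, 0.1727]
tool_rot: [[-0.965, -0.261, 0.003], [-0.261, 0.965, -0.001], [-0.003, -0.002, -1.0]]
contact_force: [0.5, 0.5, -0.1]
gripper_width: -0.0004
finger_force: 0.0
```

```bash
python3 st.py
python3 - <<'E'
from h import *
f=eyes.get_image("top")["frame"]; g=eyes.get_image("scene")["frame"]
a=cv2.resize(f[95:265,125:310],(400,368),interpolation=cv2.INTER_CUBIC); b=cv2.resize(g[130:240,180:330],(400,368*1),interpolation=cv2.INTER_CUBIC)
cv2.imwrite("pics/f.png",np.hstack([a,b]))
E
```

```text
19.025 box mm [-178.  -296.5] z 0.1727 yawerr -0.4414066482336723 [ 0.47804367  0.52247101 -0.0567611 ] -0.00037856354515876356
```

View pics/f.png

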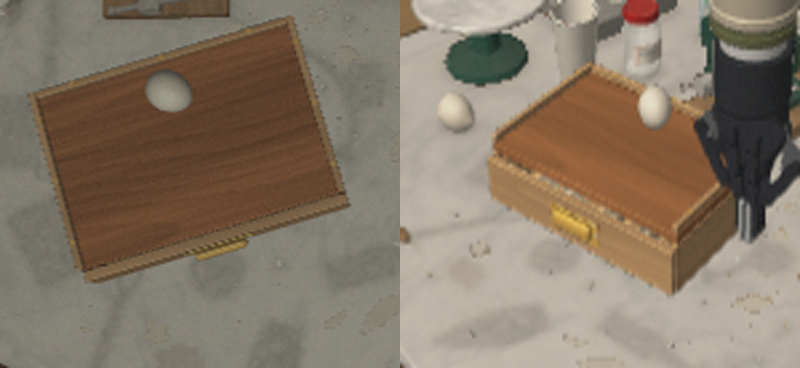

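The drawer front is flush with the box, the egg has not moved and no chips are outside.

```bash
python3 -c "
from workcell import robot; print(robot.close_job())"
```

```text
the job is handed in; nothing more can be done
None
```

I swept all five chips into the drawer, pushed it shut, and handed in the job at about 19 s. The last pictures show the drawer front flush with the box and the egg where it was. The arm went nowhere near the tools, and no verdict came back when I handed in.

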